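Find the tightest deck slot that takes the smokestack's tab

ROBOT

A 6-joint arm with a two-finger parallel gripper is mounted at the origin on the work surface. World frame = base frame: x ahead of the robot, y to its left, z up, the work surface at z = 0. Lengths are in m, angles in rad, forces in N, time in s.
With the tool pointing down it reaches from about 0.35 to 0.975 m from the base axis. Payload 4.9 kg.
Tool frame: the origin (TCP) lies midway between the tips of the shut fingers; the grasp point (between the pads) lies 19 mm behind it; z points along the fingers, y is the line along which they close (so a half turn about z gives the same grasp; the last joint's range is limited). The gripper opens to 85 mm and grips with 20 to 120 N. Pads are 22 mm wide; open, the fingers measure 114 mm over their backs; the gripper's body (76 mm by 85 mm) begins 54 mm behind the grasp point. The pads swing forward as they close: fully open they stand 13 mm farther back than shut.
Start: joints at [1.189, 0.053, 1.613, -0, 1.476, -0.119], TCP at [0.162, 0.604, 0.231] pointing down, gripper open.
Joint ranges: [-3.01, 3.01], [-1.01, 2.22], [0.06, 2.58], [-1.02, 4.17], [0.09, 2.62], [-3.14, 3.14]. Speed limits (rad/s): [2.57, 2.57, 3.14, 3.14, 3.14, 3.14].

INTERFACE

Orientations are given as a unit quaternion [w, x, y, z].
In Python, from plant import state, grab_frame, camera_info, job_done, spot_in, masks_of, pinpoint gives the robot as it stands.
- The arm moves only by the shell command python3 -m handwheel 'ROWS' [OPENING]. ROWS is JSON, a list that holds one entry, the list of rows, each a list of 6 numbers: the shift along the world's x, y, z in m, then the turn, a rotation vector about the world's x, y, z in degrees. In form: [[[tx, ty, tz, ax, ay, az], ...]]. A call has 1 to 20 rows; each row shifts and turns the commanded pose from where the row before left it; what a row does not reach is not made up. A row lasts 1/12 s, in which the tool goes at most 41.7 mm and 7.16 degrees, less where a joint would pass 70% of its speed; a pose out of reach is approached as far as the arm can. A call is refused whole if a number of a shift passes 0.0417 or a number of a turn 7.16, either way. A call with a gripper value outside its range is refused whole. OPENING is the opening, from 0 (shut) to 1 (fully open), set as the call begins (- or left out, the last holds). The fingers move at their own pace and stop on an object; the grip force is fixed at half the most. Time passes only in rows, so rows that do not move let the fingers close. It gives the time, the measured TCP pose, the force, the opening and the grip force at its end, in the units of the state.
- state(): the state, without advancing time (a new reading comes with each control period).
- grab_frame(name): name is "scene" or "top" or "wrist"; returns (picture, depth): 420x560x3 uint8, blue, green, red; 420x560 float32, m along the optical axis (not along the pixel's ray), 0 where there is no reading.
- camera_info(name): a dict with "fx", "fy", "cx", "cy" (pixels), "T" (4x4, takes a point from camera to world coordinates). Camera axes: x right, y up, looking along -z (the intrinsics and any distortion apply to the point x, -y, -z); pixel columns grow to the right and rows downward; lengths in m; the calibration is good to about 2 mm. The wrist camera is an equidistant fisheye: a pixel r from the principal point sees the ray r / f radians off the axis. A picture is of the moment at which its call begins: read the wrist's pose just before it. camera_info takes no time and is no camera call; for the wrist camera it gives the pose at the moment of the call.
- job_done(): hands the job in; it is judged then, once.
Trained networks look in the newest picture that a camera, given by its name, has taken for a name from the list of things; names that differ only in an ending like _2 or _b are one class to them, and where a whole thing is asked for, a point or a joint stands for the part that bears it (a point fixed in the world has none). Each returns a list of dicts, best first, with "conf" (0 to 1); they miss things now and then, are a little off and sometimes report something else, mostly with a low value. They report only what shows in the picture. A call takes as long as a camera call.
- spot_in(camera, thing): "box" ([left, top, width, height] in pixels, round what is visible of it).
- masks_of(camera, thing): "region" (420x560 bool, what is visible of it) and "box" ([left, top, width, height] in pixels, round what is visible of it).
- pinpoint(camera, thing): "position" ([column, row] in pixels: a listed point, or the origin of a listed thing).
The state is a dict: "time": time; "joint_pos": joint angles; "joint_vel": joint speeds; "joint_efforts": joint torques, N m; "tool_pos": TCP position; "tool_rot": TCP orientation; "contact_force": force on the tool from outside, world axes, zero at the start; "ft_torque": the same for the moment, N m; "gripper_width": opening from 0.0 (shut) to 1.0 (fully open); "grasp_force": force on a finger pad.
Only numpy, scipy, OpenCV 4.12 (cv2) and the standard library are available. Lean on these libraries where they do the work, as an engineer would, in place of code of your own. Each camera call takes 0.05 s, during which the arm holds its last target. There are 200 camera calls.

TASK

Take the smokestack that stands nearest the clamped deck panel out of its rack and find the slot its tab fits: working up from the narrowest trial slot, try the tab in one slot after another without skipping any, feeling with light pressure so that the planking is not bruised, and in the first slot that takes it push it gently down until its foot plate sits flat on the deck. Let go and leave it standing there upright; leave the other two smokestacks and everything else on the bench where they are.

Things in the scene. Friction and masses are not known exactly. Their poses are not given: they have to be found in the camera images.
- deck_panel: planked deck panel on two bearers, fixed by a rusted clamp; x from -90 to +140 mm, 110 mm along y, 16 mm thick. Origin on the bench under the middle slot, z up; deck top 46 mm above it. Five slots right through, 44 mm long (along y, centred on y = 0); widths along x 5, 9, 13, 17, 21 mm, centred at x = -64, -32, 0, +32, +64 mm. A smokestack is home when its foot plate lies on the deck.
- slot_narrowest (a point): centre of the narrowest slot (5 mm), at the deck's top, at the panel's -x end; the slots widen from here along the panel's +x, 32 mm apart. Axes as the panel's. A tab has 2 mm play over its thickness in the slot that fits it, and is 2 mm too thick for the slot before that one.
- clamp (a point): middle of the rusted hold-down clamp at the panel's wide-slot end, 147 mm along +x from the panel's origin; it covers x = 105 to 200 mm, 80 mm across, and is 130 mm high. Fixed; leave it tight.
- rack: wooden rack for the smokestacks, fixed; 64 mm (x) by 260 mm (y) by 40 mm high; origin at the middle of its underside. Three pockets at y = -85, 0, +85 mm, 24 mm (x) by 44 mm (y), 22 mm deep, hold the tabs with room to spare; the foot plates rest on its top. The place at y = +85 mm is nearest the deck panel.
- stack_a_mid (a point): one of three copper smokestacks that look alike: upright oval casing 36 mm wide (its x, flat sides 24 mm long), 60 mm long (y), 62 mm tall, on a foot plate 48 (x) x 72 (y) x 4 mm; 0.18 to 0.35 kg. Under the plate a square-edged plywood tab, 38 mm along y, 15 mm deep. Point: on the axis, half-way up, 33 mm above the foot plate's underside, 48 mm above the tab's end; z up.
- stack_b_mid (a point): another of the three like smokestacks (size, point and axes as for stack_a_mid). Which of the three stands where in the rack changes. The tab's thickness (along x) is 7, 11 or 15 mm, a different one for each stack; it is not marked, not told, and hidden in the rack.
- stack_c_mid (a point): the third smokestack (size, point and axes as for stack_a_mid).
- lighthouse: painted white model lighthouse, 80 mm across the base, 152 mm tall; origin under its base. Leave it alone.
- rasp: steel rasp with a turned wooden handle, 265 mm long along its x, tang end of the blade at the origin, on the bench. Leave it alone.
- granite_weight: smooth granite weight, 60 x 90 x 45 mm; origin under its middle. Leave it alone.
- block_plane: small iron block plane, 150 x 46 mm, 60 mm high; origin under its middle. Leave it alone.
- mug: mug, 76 mm across, 88 mm tall; origin under its middle. Leave it alone.
- glue_bottle: white glue bottle, 54 mm across, 130 mm tall; origin under its middle. Leave it alone.
- bollards: brass double bollard fitting, 70 x 34 x 38 mm; origin under its middle. Leave it alone.

How it is judged:
By the outcome, as a careful person would: the job done as asked, in the order asked, and still so for the second after the job is handed in, with the robot touching nothing.
It also fails if it takes over 67 s, if anything falls off the work surface, if the arm or the gripper's body presses on something with over 40 N, if the wrist force passes 120 N, or if a joint passes its speed limit or range.

## Working session

There is one attempt and no reset: what is moved stays moved. The work goes in short steps, Python scripts to look and compute and a shell command to move; the robot and the scene stay as the last step left them, time stands still between calls to the robot, and variables do not carry over. Pictures are saved under pics/ and viewed, at most 10 in all, crops included, and the job is handed in when it is done.

```bash
mkdir -p pics
cat > h.py <<'E'
import numpy as np, cv2
from plant import *
def world(cam,uv,z=None,depth=None):
    i=camera_info(cam);T=np.array(i["T"])
    u,v=uv;x=(u-i["cx"])/i["fx"];y=(v-i["cy"])/i["fy"]
    if cam=="wrist":
        r=np.hypot(x,y);s=np.tan(r)/r if r>1e-9 else 1;x*=s;y*=s
    d=T[:3,:3]@np.array([x,-y,-1]);o=T[:3,3]
    t=depth if z is None else (z-o[2])/d[2]
    return o+t*d
E
python3 - <<'E'
from h import *
s=state();print(s)
for c in("top","scene"):
    p,d=grab_frame(c);cv2.imwrite(f"pics/{c}.png",p);np.save(c+".npy",d)
    print(c,camera_info(c))
    for n,z in(("slot_narrowest",.046),("clamp",None),("stack_a_mid",None),("deck_panel",0),("rack",0)):
        for r in pinpoint(c,n)[:4]:
            u,v=r["position"];dd=d[int(np.clip(v,0,419)),int(np.clip(u,0,559))]
            print(n,np.round(r["position"],1),round(r["conf"],2),world(c,(u,v),z).round(4) if z is not None else world(c,(u,v),.073).round(4),world(c,(u,v),depth=dd).round(4))
E
```

```text
{'time': 0.0, 'joint_pos': array([ 1.18899812e+00,  5.33727110e-02,  1.61431911e+00,  1.10221492e-05,
        1.47604020e+00, -1.19016611e-01]), 'joint_vel': array([ 1.51379833e-04,  4.77763863e-05,  8.51480837e-04,  1.85656455e-04,
       -1.41801992e-03, -7.98997722e-04]), 'joint_efforts': array([-2.03706964e-03, -3.93680155e+01, -3.70176351e+01, -2.12363634e-04,
        7.12972018e-03, -1.94181627e-05]), 'tool_pos': array([0.16211948, 0.60294006, 0.23003822]), 'tool_rot': array([-2.70380740e-04,  1.31013525e-01,  9.91380004e-01, -1.03496190e-03]), 'contact_force': array([ 1.07152026, -0.92391741,  0.16290257]), 'ft_torque': array([ 0.00050391, -0.02514202, -0.01358174]), 'grasp_force': 0.0, 'gripper_width': 1.0009141880155488}
top {'fx': 509.69568993475497, 'fy': 509.69568993475497, 'cx': 279.15048953918273, 'cy': 201.4150347442933, 'T': array([[ 0.02520235,  0.99237024, -0.12069031,  0.31118944],
       [-0.99966799,  0.0243701 , -0.00836703,  0.01187754],
       [-0.00536195,  0.12086111,  0.99265495,  1.472779  ],
       [ 0.        ,  0.        ,  0.        ,  1.        ]])}
s
[... 645 characters left out ...]
[ 0.29552583, -0.82835372,  0.47591449,  1.15233619],
       [ 0.95532538,  0.25403699, -0.15105833, -0.18369028],
       [ 0.00422984,  0.49929483,  0.86642182,  1.27037476],
       [ 0.        ,  0.        ,  0.        ,  1.        ]])}
slot_narrowest [318.7 208.2] 0.79 [0.5068 0.1408 0.046 ] [0.5089 0.1398 0.0499]
clamp [348.2 262.8] 0.8 [0.7151 0.1539 0.073 ] [0.7288 0.1433 0.1107]
stack_a_mid [146.5 231.8] 0.81 [ 0.4482 -0.3782  0.073 ] [ 0.4652 -0.3735  0.1019]
stack_a_mid [377.9 139.6] 0.59 [0.3295 0.4105 0.073 ] [0.3096 0.4249 0.0439]
deck_panel [324.7 235.1] 0.96 [0.5796 0.1385 0.    ] [0.599  0.1276 0.0429]
rack [179.2 244.6] 0.75 [ 0.4789 -0.3008  0.    ] [ 0.4979 -0.2975  0.0358]
```

View pics/top.png

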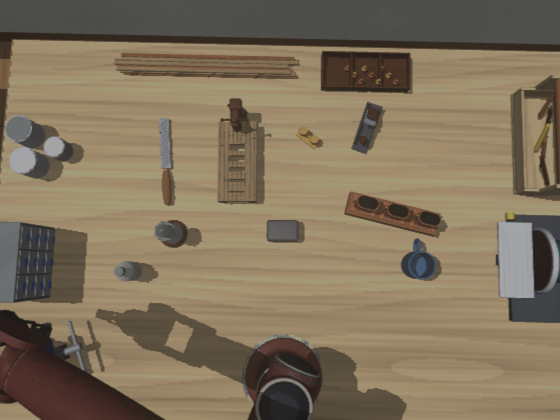

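View pics/scene.png

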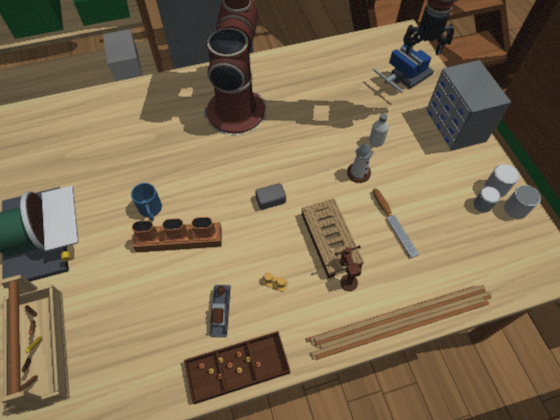

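The top view shows the panel at cols 219–258, rows 120–203, with the clamp at its upper (+x world) end. The rack holds three stacks at about (368,203), (398,211) and (429,218), and the first is the target. Next I'll measure from depth.

```bash
cat > cl.py <<'E'
from h import *
def cloud(cam,d):
    i=camera_info(cam);T=np.array(i["T"]);v,u=np.mgrid[:420,:560]
    x=(u-i["cx"])/i["fx"];y=(v-i["cy"])/i["fy"]
    if cam=="wrist":
        r=np.hypot(x,y)+1e-9;s=np.where(r<1.3,np.tan(np.minimum(r,1.3))/r,0);x=x*s;y=y*s
    P=np.stack([x*d,-y*d,-d],-1)@T[:3,:3].T+T[:3,3];P[d<=0]=np.nan
    return P
def rect(P,box,z0,z1):
    x0,x1,y0,y1=box
    m=(P[...,0]>x0)&(P[...,0]<x1)&(P[...,1]>y0)&(P[...,1]<y1)&(P[...,2]>z0)&(P[...,2]<z1)
    Q=P[m];return Q,cv2.minAreaRect((Q[:,:2]*1000).astype(np.float32))
E
python3 - <<'E'
from cl import *
for c in("top","scene"):
    P=cloud(c,np.load(c+".npy"))
    for n,b,z in(("panel",(.47,.73,.06,.24),(.036,.056)),("stacks",(.38,.56,-.45,-.15),(.09,.12)),("near",(.42,.56,-.265,-.15),(.09,.12)),("mid",(.41,.53,-.345,-.265),(.09,.12)),("rackbody",(.36,.58,-.47,-.13),(.025,.055))):
        Q,r=rect(P,b,*z);print(c,n,len(Q),np.round(r[0],1),np.round(r[1],1),round(r[2],1),np.median(Q[:,2]).round(4))
E
```

```text
top panel 2721 [598.3 147.4] [229.9 109.9] 1.8 0.0463
top stacks 882 [ 461.5 -297.9] [235.5  38. ] 76.9 0.1064
top near 291 [ 479.2 -223.4] [82.2 37.3] 75.7 0.1063
top mid 291 [ 461.5 -295.7] [62.1 37.2] 77.3 0.1064
top rackbody 1146 [ 437.1 -293.1] [261.4 112.8] 77.0 0.0416
scene panel 2168 [601.4 145.9] [233.  112.1] 1.7 0.0456
scene stacks 793 [ 464.6 -298.9] [235.6  41.6] 76.7 0.1057
scene near 262 [ 484.3 -215.2] [63.6 41.3] 74.5 0.1055
scene mid 265 [ 465.3 -296.5] [62.6 38.8] 79.1 0.1059
scene rackbody 1069 [ 438.8 -294.2] [261.1 120.9] 77.4 0.0412
```

Panel yaw is 1.8°, with the narrowest slot near (.510, .144). Rack yaw is −13.2°, with the near stack at about (.482, −.216). I'll go past the panel first for a wrist look at the slots.

```bash
python3 -m handwheel '[[[0.023,-0.0285,0.006,0,0,-4.5],[0.023,-0.0285,0.006,0,0,-4.5],[0.023,-0.0285,0.006,0,0,-4.5],[0.023,-0.0285,0.006,0,0,-4.5],[0.023,-0.0285,0.006,0,0,-4.5],[0.023,-0.0285,0.006,0,0,-4.5],[0.023,-0.0285,0.006,0,0,-4.5],[0.023,-0.0285,0.006,0,0,-4.5],[0.023,-0.0285,0.006,0,0,-4.5],[0.023,-0.0285,0.006,0,0,-4.5],[0.023,-0.0285,0.006,0,0,-4.5],[0.023,-0.0285,0.006,0,0,-4.5],[0.023,-0.0285,0.006,0,0,-4.5],[0.023,-0.0285,0.006,0,0,-4.5],[0.023,-0.0285,0.006,0,0,-4.5],[0.023,-0.0285,0.006,0,0,-4.5],[0,0,0,0,0,0],[0,0,0,0,0,0]]]' 1
python3 - <<'E'
from cl import *
c="wrist";p,d=grab_frame(c);i=camera_info(c);print(i);cv2.imwrite("pics/w1.png",p);np.save("w1.npy",d);np.save("w1T.npy",i["T"])
for r in pinpoint(c,"slot_narrowest")[:2]: print(r,world(c,r["position"],.046))
P=cloud(c,d)
Q,r=rect(P,(.47,.73,.06,.24),.036,.056);print(len(Q),r,np.median(Q[:,2]))
E
```

```text
time: 2.1
tool_pos: [0.5313, 0.1461, 0.3276]
tool_rot: [-0.0, 0.69, 0.724, 0.0]
contact_force: [0.1, 0.5, -0.3]
gripper_width: 1.001
grasp_force: 0.0
{'fx': 325.19226210127806, 'fy': 325.19226210127806, 'cx': 280.1727654676713, 'cy': 211.3249746908123, 'T': array([[ 9.98723589e-01, -4.78604781e-02, -1.61421152e-02,
         5.26538971e-01],
       [ 5.05081174e-02,  9.44102741e-01,  3.25759027e-01,
         2.31802323e-01],
       [-3.51167568e-04, -3.26158532e-01,  9.45315021e-01,
         4.68709354e-01],
       [ 0.00000000e+00,  0.00000000e+00,  0.00000000e+00,
         1.00000000e+00]])}
{'position': [268.7, 168.6], 'conf': 0.92} [0.51506351 0.14577283 0.046     ]
11697 ((600.0821533203125, 150.8662872314453), (231.02301025390625, 111.15878295898438), 1.9488378763198853) 0.04426103022046113
```

View pics/w1.png

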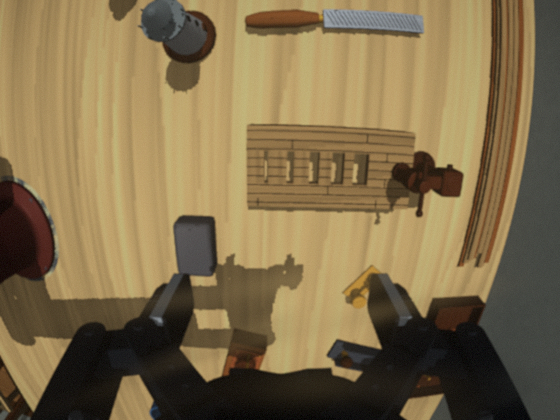

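The wrist view shows the panel at cols 247–415, rows 124–214. The slots are at row ~167, cols 267, 290, 313, 336 and 360, narrowest at left and the clamp at right. Next, hover over the near stack.

```bash
python3 -m handwheel '[[[-0.004,-0.03,-0.009,0,0,-1.33],[-0.004,-0.03,-0.009,0,0,-1.33],[-0.004,-0.03,-0.009,0,0,-1.33],[-0.004,-0.03,-0.009,0,0,-1.33],[-0.004,-0.03,-0.009,0,0,-1.33],[-0.004,-0.03,-0.009,0,0,-1.33],[-0.004,-0.03,-0.009,0,0,-1.33],[-0.004,-0.03,-0.009,0,0,-1.33],[-0.004,-0.03,-0.009,0,0,-1.33],[-0.004,-0.03,-0.009,0,0,-1.33],[-0.004,-0.03,-0.009,0,0,-1.33],[-0.004,-0.03,-0.009,0,0,-1.33],[0,0,0,0,0,0],[0,0,0,0,0,0]]]' 1
python3 - <<'E'
from cl import *
c="wrist";p,d=grab_frame(c);cv2.imwrite("pics/w2.png",p)
for r in pinpoint(c,"stack_a_mid")[:4]: print(r,world(c,r["position"],.073).round(4))
P=cloud(c,d)
for b in((.38,.56,-.45,-.15),(.43,.56,-.257,-.15)):
    Q,r=rect(P,b,.098,.114);print(len(Q),r,np.median(Q[:,2]))
    for q in r and [cv2.boxPoints(r)]: print(q.round())
# ortho of panel from w1
i=camera_info(c);T=np.load("w1T.npy");im=cv2.imread("pics/w1.png")
X,Y=np.meshgrid(np.arange(.47,.74,.0004),np.arange(.22,.07,-.0004))
q=(np.stack([X,Y,0*X+.046],-1)-T[:3,3])@T[:3,:3];x,y,z=q[...,0],-q[...,1],-q[...,2];R=np.hypot(x,y);a=np.arctan2(R,z)/R
o=cv2.remap(im,(i["cx"]+i["fx"]*a*x).astype(np.float32),(i["cy"]+i["fy"]*a*y).astype(np.float32),1)
cv2.imwrite("pics/ortho1.png",o)
E
```

```text
time: 3.37
tool_pos: [0.4818, -0.2119, 0.2183]
tool_rot: [-0.001, 0.783, 0.622, -0.0]
contact_force: [0.3, 1.0, -0.3]
gripper_width: 0.999
grasp_force: 0.0
{'position': [280.6, 341.9], 'conf': 0.63} [ 0.4442 -0.3816  0.073 ]
5940 ((466.44384765625, -290.35394287109375), (225.51258850097656, 38.11030578613281), 76.72916412353516) 0.10612723849616426
[[ 422. -396.]
 [ 459. -404.]
 [ 511. -185.]
 [ 474. -176.]]
2795 ((485.1731872558594, -212.63316345214844), (65.6252670288086, 37.243282318115234), 76.1089096069336) 0.10620426374880282
[[ 459. -240.]
 [ 495. -249.]
 [ 511. -185.]
 [ 475. -176.]]
```

View pics/ortho1.png

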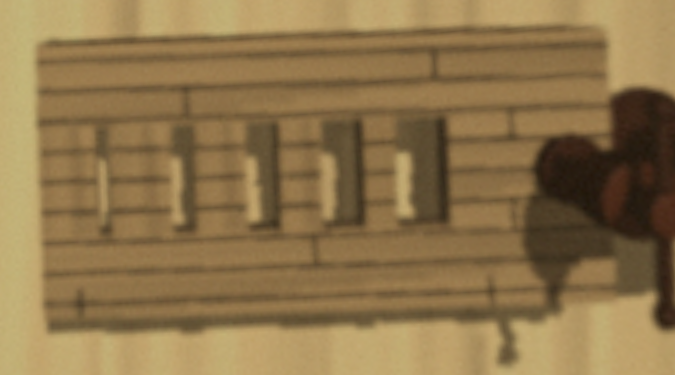

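View pics/w2.png

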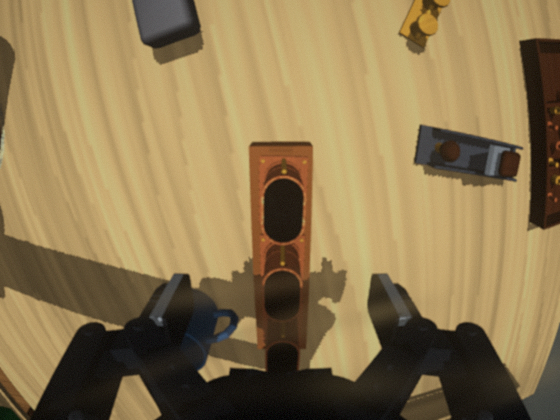

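The ortho view puts slot 1 at (102,180), or (.511,.148), and slot 5 at (420,168), or (.638,.153), so yaw is about 2°. The wrist view has the near stack at (284,210), or (.485,−.213), aligned with the tool. Descend and grasp.

```bash
python3 -m handwheel '[[[0.003,-0.001,-0.02,0,0,0],[0,0,-0.02,0,0,0],[0,0,-0.02,0,0,0],[0,0,-0.02,0,0,0],[0,0,-0.02,0,0,0],[0,0,-0.02,0,0,0],[0,0,-0.02,0,0,0],[0,0,-0.02,0,0,0],[0,0,0,0,0,0],[0,0,0,0,0,0]]]' 1; python3 -m handwheel '[[[0,0,0,0,0,0],[0,0,0,0,0,0],[0,0,0,0,0,0],[0,0,0,0,0,0],[0,0,0,0,0,0],[0,0,0,0,0,0],[0,0,0,0,0,0],[0,0,0,0,0,0],[0,0,0,0,0,0],[0,0,0,0,0,0]]]' 0
```

```text
time: 4.3
tool_pos: [0.4852, -0.2118, 0.0589]
tool_rot: [-0.001, 0.782, 0.623, -0.0]
contact_force: [-0.3, -0.0, 0.2]
gripper_width: 1.003
grasp_force: 0.0
time: 5.13
tool_pos: [0.4861, -0.2139, 0.0607]
tool_rot: [0.001, 0.783, 0.622, 0.0]
contact_force: [-1.7, 1.4, 6.3]
gripper_width: 0.416
grasp_force: 61.5
```

```bash
python3 -m handwheel '[[[0,0,0.01,0,0,0],[0,0,0.02,0,0,0],[0,0,0.025,0,0,0],[0,0,0.025,0,0,0],[0,0,0.02,0,0,0],[0.0025,0.036,0,0,0,1.51],[0.0025,0.036,0,0,0,1.51],[0.0025,0.036,0,0,0,1.51],[0.0025,0.036,0,0,0,1.51],[0.0025,0.036,0,0,0,1.51],[0.0025,0.036,0,0,0,1.51],[0.0025,0.036,0,0,0,1.51],[0.0025,0.036,0,0,0,1.51],[0.0025,0.036,0,0,0,1.51],[0.0025,0.036,0,0,0,1.51],[0,0,0,0,0,0],[0,0,0,0,0,0],[0,0,0,0,0,0]]]'
cat > orth.py <<'E'
from cl import *
def ortho(im,T,i,x0,x1,y0,y1,z,s=.0003):
    X,Y=np.meshgrid(np.arange(x0,x1,s),np.arange(y1,y0,-s))
    q=(np.stack([X,Y,0*X+z],-1)-T[:3,3])@T[:3,:3];x,y,w=q[...,0],-q[...,1],-q[...,2];R=np.hypot(x,y);a=np.arctan2(R,w)/R
    return cv2.remap(im,(i["cx"]+i["fx"]*a*x).astype(np.float32),(i["cy"]+i["fy"]*a*y).astype(np.float32),1)
E
python3 - <<'E'
from orth import *
s=state();print(s["tool_pos"],s["tool_rot"],s["contact_force"],s["ft_torque"])
c="wrist";i=camera_info(c);p,d=grab_frame(c);T=np.array(i["T"])
o=ortho(p,T,i,.46,.70,.08,.22,.046,.0004)
cv2.imwrite("pics/w3.png",np.vstack([cv2.resize(p,None,fx=.6,fy=.6),np.pad(o,((0,0),(0,max(0,336-o.shape[1])),(0,0)))[:, :336]]) if 0 else p)
cv2.imwrite("pics/ortho3.png",o)
np.savez("w3.npz",p=p,d=d,T=T)
P=cloud(c,d);zt=s["tool_pos"][2]+.0453
Q,r=rect(P,(.45,.58,.09,.21),zt-.015,zt+.015);print(len(Q),r,np.median(Q[:,2])-s["tool_pos"][2])
E
```

```text
time: 6.63
tool_pos: [0.5098, 0.1463, 0.1588]
tool_rot: [-0.0, 0.694, 0.72, -0.001]
contact_force: [-0.3, -1.3, -3.4]
gripper_width: 0.412
grasp_force: 60.6
[0.50980381 0.14633951 0.15875167] [-2.11907343e-04  6.93985861e-01  7.19988285e-01 -6.70714410e-04] [-0.29805951 -1.30553569 -3.38523069] [ 0.00420157 -0.04243584 -0.03514514]
17771 ((509.6329650878906, 151.3144989013672), (54.700496673583984, 107.05265808105469), 87.81430053710938) 0.044728824943145645
```

View pics/w3.png

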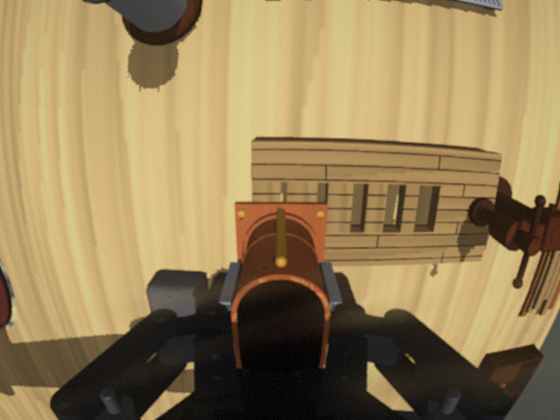

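The stack is held square. The foot plate's front corners are at (236,203) and (326,203), and slots 2–5 are visible to the right at row ~208. I'll use both to get the relative offset.

Run:
```python
from orth import *
z=np.load("w3.npz");p,T=z["p"],z["T"];i=camera_info("wrist")
for uv in((236,203),(326,203)): print(world("wrist",uv,.142).round(4))
o=ortho(p,T,i,.49,.67,.12,.19,.046,.0003);cv2.imwrite("pics/o3.png",cv2.resize(o,None,fx=1.3,fy=1.3))
g=cv2.cvtColor(o,6).astype(int)
print([(round(.49+.0003*k,4),int(v)) for k,v in enumerate(g[105:118].mean(0)) if k%6==0 and k>100])
```

```text
[0.4863 0.1796 0.142 ]
[0.5325 0.1813 0.142 ]
[(0.5206, 130), (0.5224, 135), (0.5242, 137), (0.526, 136), (0.5278, 131), (0.5296, 124), (0.5314, 125), (0.5332, 130), (0.535, 142), (0.5368, 142), (0.5386, 134), (0.5404, 99), (0.5422, 94), (0.544, 95), (0.5458, 79), (0.5476, 70), (0.5494, 128), (0.5512, 137), (0.553, 140), (0.5548, 141), (0.5566, 142), (0.5584, 139), (0.5602, 132), (0.562, 126), (0.5638, 128), (0.5656, 137), (0.5674, 146), (0.5692, 123), (0.571, 99), (0.5728, 99), (0.5746, 97), (0.5764, 95), (0.5782, 66), (0.58, 46), (0.5818, 84), (0.5836, 136), (0.5854, 141), (0.5872, 142), (0.589, 142), (0.5908, 138), (0.5926, 132), (0.5944, 126), (0.5962, 130), (0.598, 136), (0.5998, 110), (0.6016, 99), (0.6034, 100), (0.6052, 100), (0.607, 109), (0.6088, 150), (0.6106, 84), (0.6124, 45), (0.6142, 49), (0.616, 98), (0.6178, 136), (0.6196, 135), (0.6214, 135), (0.6232, 134), (0.625, 135), (0.6268, 135), (0.6286, 122), (0.6304, 91), (0.6322, 90), (0.634, 92), (0.6358, 92), (0.6376, 95), (0.6394, 95), (0.6412, 79), (0.643, 51), (0.6448, 49), (0.6466, 47), (0.6484, 55), (0.6502, 113), (0.652, 140), (0.6538, 140), (0.6556, 140), (0.6574, 141), (0.6592, 140), (0.661, 140), (0.6628, 138), (0.6646, 140), (0.6664, 139), (0.6682, 139), (0.67, 139)]
```

View pics/o3.png

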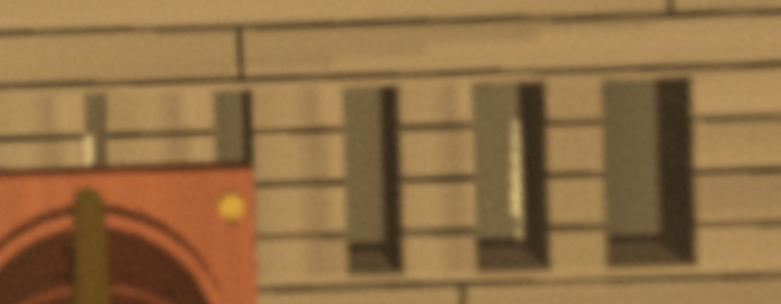

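```bash
python3 -m handwheel '[[[0.0018,0.0015,-0.02,0,0,0],[0,0,-0.02,0,0,0],[0,0,-0.02,0,0,0],[0,0,-0.01,0,0,0],[0,0,0,0,0,0],[0,0,0,0,0,0],[0,0,0,0,0,0]]]'
python3 - <<'E'
from orth import *
s=state();print(s["tool_pos"],s["contact_force"],s["ft_torque"])
c="wrist";i=camera_info(c);p,d=grab_frame(c);T=np.array(i["T"]);np.savez("w4.npz",p=p,d=d,T=T)
o=p[120:390,160:500];cv2.imwrite("pics/w4.png",cv2.resize(o,None,fx=2.2,fy=2.2))
E
```

```text
time: 7.27
tool_pos: [0.5132, 0.1477, 0.0907]
tool_rot: [0.001, 0.694, 0.72, 0.001]
contact_force: [-0.1, -0.6, -1.8]
gripper_width: 0.413
grasp_force: 60.7
[0.51318879 0.1476615  0.09070771] [-0.11942993 -0.62134028 -1.75274945] [ 0.02058344  0.00098714 -0.02556533]
```

View pics/w4.png

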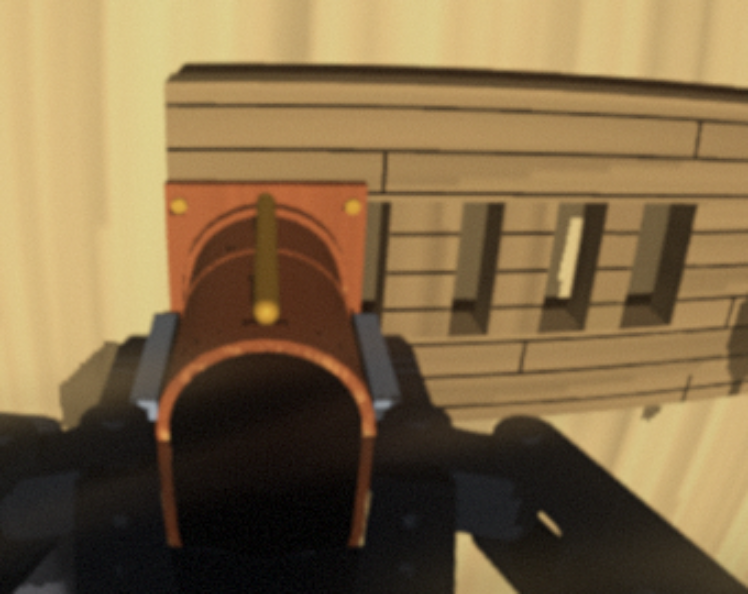

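The plate's front corners are at crop (167,184) and (367,184). Slot 3's corners are (462,203), (504,203), (450,333) and (488,333). Next I compute the relative offset at this closer range.

Run:
```python
from h import *
w=lambda u,v,z:world("wrist",(160+u/2.2,120+v/2.2),z)
a,b=w(167,184,.073),w(367,184,.073);print("plate",a.round(4),b.round(4))
x=np.array([np.cos(.037),np.sin(.037)]);y=np.array([-x[1],x[0]])
d=(b-a)[:2];print("len",np.hypot(*d),"yaw",np.degrees(np.arctan2(d[1],d[0])))
st=(a+b)[:2]/2-.036*y;print("stack centre",st)
for k,c in((3,[(462,203),(504,203),(450,333),(488,333)]),(5,[(640,204),(696,206),(621,326),(670,326)])):
    q=np.array([w(*t,.046)[:2] for t in c]);m=q.mean(0);s1=m-(k-1)*.032*x
    print(k,m,np.round(np.ptp(q@x)*1000,1),np.round(np.ptp(q@y)*1000,1),"slot1",s1,"delta panel mm",np.round([(s1-st)@x*1000,(s1-st)@y*1000],1))
e=[w(168,150,.046),w(166,90,.046)];print("left edge",[ (q[:2]+.026*x) for q in e])
```

```text
plate [0.4897 0.1809 0.073 ] [0.5367 0.1826 0.073 ]
len 0.04711550093874734 yaw 1.9904470122846385
stack centre [0.51453229 0.14578944]
3 [0.57659465 0.14858439] 13.1 42.7 slot1 [0.51263845 0.14621693] delta panel mm [-1.9  0.5]
5 [0.64006854 0.14994463] 22.1 43.7 slot1 [0.51215614 0.14520972] delta panel mm [-2.4 -0.5]
left edge [array([0.51247065, 0.18287341]), array([0.51191315, 0.19939149])]
```

```bash
python3 -m handwheel '[[[-0.0018,0,-0.002,0,0,0],[0,0,-0.002,0,0,0],[0,0,-0.002,0,0,0],[0,0,0,0,0,0],[0,0,0,0,0,0]]]';python3 -m handwheel '[[[0,0,-0.001,0,0,0],[0,0,-0.001,0,0,0],[0,0,0,0,0,0],[0,0,0,0,0,0]]]'
```

```text
time: 7.73
tool_pos: [0.5102, 0.1481, 0.0831]
tool_rot: [-0.0, 0.694, 0.72, -0.0]
contact_force: [-0.1, 0.9, -3.7]
gripper_width: 0.417
grasp_force: 60.8
time: 8.07
tool_pos: [0.5106, 0.1481, 0.0817]
tool_rot: [0.0, 0.694, 0.72, 0.0]
contact_force: [-0.6, 0.4, -0.8]
gripper_width: 0.415
grasp_force: 60.9
```

```bash
python3 -m handwheel '[[[0,0,-0.001,0,0,0],[0,0,0,0,0,0],[0,0,0,0,0,0]]]'
```

```text
time: 8.32
tool_pos: [0.5106, 0.1481, 0.0817]
tool_rot: [-0.0, 0.694, 0.72, -0.0]
contact_force: [-3.6, -1.0, 5.6]
gripper_width: 0.414
grasp_force: 61.8
```

Contact is at TCP z 0.0817, exactly where the tab should meet the deck (about 8 N), so slot 1 does not take it. Next, slot 2.

```bash
python3 -m handwheel '[[[0,0,0.004,0,0,0],[0,0,0.006,0,0,0],[0.016,0.0006,0,0,0,0],[0.0165,0.0006,0,0,0,0],[0,0,0,0,0,0],[0,0,0,0,0,0],[0,0,0,0,0,0]]]'; python3 -m handwheel '[[[0,0,-0.004,0,0,0],[0,0,-0.003,0,0,0],[0,0,0,0,0,0],[0,0,0,0,0,0]]]'
```

```text
time: 8.9
tool_pos: [0.5422, 0.1491, 0.0899]
tool_rot: [-0.0, 0.694, 0.72, -0.0]
contact_force: [-0.2, -0.9, -3.7]
gripper_width: 0.416
grasp_force: 61.1
time: 9.23
tool_pos: [0.5421, 0.1492, 0.0826]
tool_rot: [-0.0, 0.694, 0.72, -0.001]
contact_force: [-0.3, -0.4, -3.2]
gripper_width: 0.409
grasp_force: 61.1
```

```bash
python3 -m handwheel '[[[0,0,-0.001,0,0,0],[0,0,-0.001,0,0,0],[0,0,0,0,0,0],[0,0,0,0,0,0]]]'; python3 -m handwheel '[[[0,0,-0.001,0,0,0],[0,0,0,0,0,0],[0,0,0,0,0,0]]]'
```

```text
time: 9.57
tool_pos: [0.543, 0.1493, 0.0817]
tool_rot: [0.0, 0.694, 0.72, 0.0]
contact_force: [-0.9, -0.0, 0.8]
gripper_width: 0.411
grasp_force: 61.3
time: 9.82
tool_pos: [0.5431, 0.1493, 0.0817]
tool_rot: [-0.0, 0.694, 0.72, -0.0]
contact_force: [-4.6, 0.3, 4.8]
gripper_width: 0.414
grasp_force: 62.2
```

It meets the deck here too, but ±1 mm of misalignment could do the same. I'll feel around lightly to either side before rejecting slot 2.

```bash
for d in 1; do python3 -m handwheel '[[[0.0008,0,0,0,0,0],[0,0,0,0,0,0],[0,0,0,0,0,0]]]' | sed -n '2p;4p'; python3 -m handwheel '[[[0.0008,0,0,0,0,0],[0,0,0,0,0,0],[0,0,0,0,0,0]]]' | sed -n '2p;4p'; python3 -m handwheel '[[[-0.0012,0,0,0,0,0],[-0.0012,0,0,0,0,0],[0,0,0,0,0,0],[0,0,0,0,0,0]]]' | sed -n '2p;4p'; python3 -m handwheel '[[[-0.0008,0,0,0,0,0],[0,0,0,0,0,0],[0,0,0,0,0,0]]]'| sed -n '2p;4p'; done
```

```text
tool_pos: [0.5439, 0.1493, 0.0817]
contact_force: [-4.4, 0.0, 6.5]
tool_pos: [0.5447, 0.1494, 0.0817]
contact_force: [-3.8, 0.8, 5.4]
tool_pos: [0.5438, 0.1494, 0.0817]
contact_force: [3.7, -0.4, 3.0]
tool_pos: [0.5429, 0.1493, 0.0817]
contact_force: [3.9, 0.1, 5.0]
```

```bash
python3 -m handwheel '[[[-0.0008,0,0,0,0,0],[0,0,0,0,0,0],[0,0,0,0,0,0]]]' | sed -n '2p;4p'; python3 -m handwheel '[[[-0.0008,0,0,0,0,0],[0,0,0,0,0,0],[0,0,0,0,0,0]]]'| sed -n '2p;4p'
```

```text
tool_pos: [0.5421, 0.1493, 0.0817]
contact_force: [4.0, 0.2, 4.5]
tool_pos: [0.5413, 0.1493, 0.0817]
contact_force: [4.0, -0.7, 5.8]
```

Nothing from x = .5413 to .5447, so slot 2 is rejected. Next, slot 3.

```bash
python3 -m handwheel '[[[0,0,0.004,0,0,0],[0,0,0.006,0,0,0],[0.017,0.0006,0,0,0,0],[0.0175,0.0006,0,0,0,0],[0,0,0,0,0,0],[0,0,0,0,0,0],[0,0,0,0,0,0]]]'; python3 -m handwheel '[[[0,0,-0.004,0,0,0],[0,0,-0.003,0,0,0],[0,0,0,0,0,0],[0,0,0,0,0,0]]]'
```

```text
time: 11.98
tool_pos: [0.5723, 0.1503, 0.0888]
tool_rot: [-0.001, 0.694, 0.72, -0.002]
contact_force: [-0.2, 0.3, -4.2]
gripper_width: 0.413
grasp_force: 61.5
time: 12.32
tool_pos: [0.5734, 0.1504, 0.0827]
tool_rot: [-0.0, 0.694, 0.72, -0.001]
contact_force: [0.1, -0.6, -3.0]
gripper_width: 0.415
grasp_force: 61.6
```

```bash
python3 -m handwheel '[[[0.0022,0,0,0,0,0],[0,0,0,0,0,0],[0,0,-0.001,0,0,0],[0,0,-0.001,0,0,0],[0,0,0,0,0,0],[0,0,0,0,0,0]]]' | sed -n '2p;4p'; python3 -m handwheel '[[[0,0,-0.001,0,0,0],[0,0,0,0,0,0],[0,0,0,0,0,0]]]' | sed -n '2p;4p'
```

```text
tool_pos: [0.5767, 0.1505, 0.0817]
contact_force: [-0.5, 0.1, -0.4]
tool_pos: [0.5767, 0.1505, 0.0817]
contact_force: [-3.2, -0.6, 5.8]
```

Contact again, at x = .5767. I'll feel toward −x, since the slot 3 estimate is about .5755.

```bash
python3 -m handwheel '[[[-0.0012,0,0,0,0,0],[0,0,0,0,0,0],[0,0,0,0,0,0]]]' | sed -n '2p;4p'; python3 -m handwheel '[[[-0.0008,0,0,0,0,0],[0,0,0,0,0,0],[0,0,0,0,0,0]]]' | sed -n '2p;4p'; python3 -m handwheel '[[[-0.0008,0,0,0,0,0],[0,0,0,0,0,0],[0,0,0,0,0,0]]]' | sed -n '2p;4p'
```

```text
tool_pos: [0.5765, 0.1505, 0.0817]
contact_force: [1.0, -0.0, 5.7]
tool_pos: [0.5761, 0.1505, 0.0817]
contact_force: [4.5, -0.6, 5.2]
tool_pos: [0.5753, 0.1505, 0.0817]
contact_force: [3.0, -0.4, 5.5]
```

```bash
python3 -m handwheel '[[[-0.0008,0,0,0,0,0],[0,0,0,0,0,0],[0,0,0,0,0,0]]]' | sed -n '2p;4p'; python3 -m handwheel '[[[-0.0008,0,0,0,0,0],[0,0,0,0,0,0],[0,0,0,0,0,0]]]' | sed -n '2p;4p'
```

```text
tool_pos: [0.5745, 0.1505, 0.0817]
contact_force: [3.4, -0.6, 5.3]
tool_pos: [0.5737, 0.1506, 0.0817]
contact_force: [4.3, 0.1, 5.3]
```

Slot 3 rejected: nothing from x = .5737 to .5767. Next, slot 4.

```bash
python3 -m handwheel '[[[0,0,0.004,0,0,0],[0,0,0.006,0,0,0],[0.0175,0.0006,0,0,0,0],[0.0175,0.0006,0,0,0,0],[0,0,0,0,0,0],[0,0,0,0,0,0],[0,0,0,0,0,0]]]'| sed -n '2p;4p'; python3 -m handwheel '[[[0,0,-0.004,0,0,0],[0,0,-0.003,0,0,0],[0,0,0,0,0,0],[0,0,0,0,0,0],[0,0,0,0,0,0],[0,0,0,0,0,0]]]'
```

```text
tool_pos: [0.6051, 0.1516, 0.0887]
contact_force: [0.2, 0.6, -3.5]
time: 15.4
tool_pos: [0.6069, 0.1516, 0.0835]
tool_rot: [0.0, 0.694, 0.72, 0.0]
contact_force: [-0.0, 0.3, -2.5]
gripper_width: 0.417
grasp_force: 61.9
```

```bash
python3 -m handwheel '[[[0.0005,0,-0.001,0,0,0],[0,0,-0.001,0,0,0],[0,0,0,0,0,0],[0,0,0,0,0,0]]]' | sed -n '2p;4p'; python3 -m handwheel '[[[0,0,-0.001,0,0,0],[0,0,0,0,0,0],[0,0,0,0,0,0]]]' | sed -n '2p;4p'
```

```text
tool_pos: [0.6074, 0.1516, 0.0812]
contact_force: [-0.1, -0.5, -2.6]
tool_pos: [0.6074, 0.1516, 0.0802]
contact_force: [-0.1, -0.1, -3.4]
```

It goes below .0817 with no contact, so the tab is entering slot 4. I'll go a little deeper and feel the sideways play: about 2 mm means a true fit, about 6 mm would mean I missed slot 3.

```bash
python3 -m handwheel '[[[0,0,-0.0015,0,0,0],[0,0,-0.0015,0,0,0],[0,0,0,0,0,0],[0,0,0,0,0,0]]]' | sed -n '2p;4p'; python3 -m handwheel '[[[0.001,0,0,0,0,0],[0.001,0,0,0,0,0],[0,0,0,0,0,0],[0,0,0,0,0,0]]]' | sed -n '2p;4p';  python3 -m handwheel '[[[-0.001,0,0,0,0,0],[-0.001,0,0,0,0,0],[-0.001,0,0,0,0,0],[-0.001,0,0,0,0,0],[0,0,0,0,0,0],[0,0,0,0,0,0]]]' | sed -n '2p;4p'
```

```text
tool_pos: [0.6073, 0.1516, 0.077]
contact_force: [0.0, 0.7, -3.0]
tool_pos: [0.609, 0.1516, 0.0771]
contact_force: [-2.5, -0.6, -1.5]
tool_pos: [0.6067, 0.1516, 0.0779]
contact_force: [5.1, 0.3, -5.4]
```

Walls on both sides, at .6067 and .609, give about 2 mm of play, so this is a true fit. Centre it and lower.

```bash
python3 -m handwheel '[[[0.001,0,0,0,0,0],[0.0014,0,0,0,0,0],[0,0,0,0,0,0],[0,0,-0.002,0,0,0],[0,0,-0.002,0,0,0],[0,0,-0.002,0,0,0],[0,0,0,0,0,0],[0,0,0,0,0,0],[0,0,0,0,0,0]]]' | sed -n '2p;4p'; python3 -m handwheel '[[[0,0,-0.0015,0,0,0],[0,0,-0.0015,0,0,0],[0,0,0,0,0,0],[0,0,0,0,0,0]]]' | sed -n '2p;4p'
```

```text
tool_pos: [0.6077, 0.1517, 0.0712]
contact_force: [-0.5, -0.1, -3.1]
tool_pos: [0.6077, 0.1516, 0.0681]
contact_force: [0.7, -0.2, -2.3]
```

```bash
python3 -m handwheel '[[[0,0,-0.001,0,0,0],[0,0,0,0,0,0],[0,0,0,0,0,0]]]' | sed -n '2p;4p'
```

```text
tool_pos: [0.6078, 0.1516, 0.0672]
contact_force: [0.2, 0.3, -3.4]
```

```bash
python3 -m handwheel '[[[0,0,-0.0008,0,0,0],[0,0,0,0,0,0],[0,0,0,0,0,0]]]' | sed -n '2p;4p';python3 -m handwheel '[[[0,0,-0.0008,0,0,0],[0,0,0,0,0,0],[0,0,0,0,0,0]]]' | sed -n '2p;4p'
```

```text
tool_pos: [0.6081, 0.1517, 0.0668]
contact_force: [0.5, 0.3, -1.6]
tool_pos: [0.6081, 0.1517, 0.0667]
contact_force: [-3.5, 0.5, 5.6]
```

Seated: z = .0667 is exactly 15 mm below deck contact, at about 8 N. Release and retreat straight up.

```bash
python3 -m handwheel '[[[0,0,0.0005,0,0,0],[0,0,0,0,0,0],[0,0,0,0,0,0],[0,0,0,0,0,0],[0,0,0,0,0,0],[0,0,0,0,0,0],[0,0,0,0,0,0]]]' 0.85; python3 -m handwheel '[[[0,0,0.01,0,0,0],[0,0,0.02,0,0,0],[0,0,0.03,0,0,0],[0,0,0.03,0,0,0],[0,0,0.03,0,0,0],[0,0,0.03,0,0,0],[0,-0.03,0.01,0,0,0],[0,-0.03,0,0,0,0],[0,-0.03,0,0,0,0],[0,0,0,0,0,0],[0,0,0,0,0,0]]]'
python3 - <<'E'
from cl import *
c="wrist";p,d=grab_frame(c);cv2.imwrite("pics/w5.png",p)
P=cloud(c,d);Q,r=rect(P,(.56,.655,.09,.2),.095,.125);print(len(Q),r,np.percentile(Q[:,2],[10,50,90]))
E
```

```text
time: 19.57
tool_pos: [0.6078, 0.1516, 0.0661]
tool_rot: [-0.0, 0.694, 0.72, -0.0]
contact_force: [-0.5, -0.4, 0.3]
gripper_width: 0.851
grasp_force: 0.0
time: 20.48
tool_pos: [0.608, 0.0604, 0.2271]
tool_rot: [0.0, 0.695, 0.719, 0.0]
contact_force: [-1.1, 0.6, 0.2]
gripper_width: 0.851
grasp_force: 0.0
3180 ((607.9686279296875, 152.83453369140625), (37.608394622802734, 63.87687683105469), 2.3755152225494385) [0.10985288 0.11078447 0.11170234]
```

View pics/w5.png

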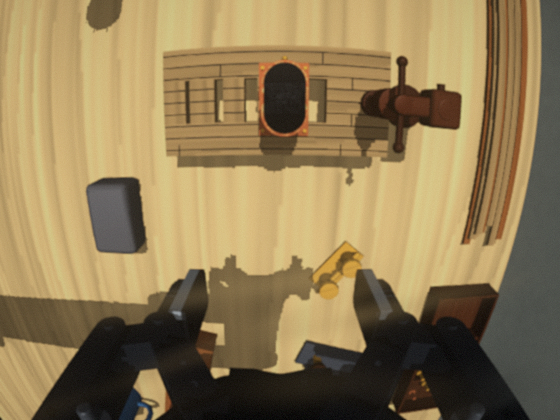

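The stack stands upright in slot 4 (about (284,98)), with slots 1–3 to its left and the wide slot to its right. Its top is level at 111 mm (112 expected).

```bash
python3 -c "from plant import job_done;print(job_done())"
```

```text
the job is handed in; nothing more can be done
None
```

The smokestack nearest the deck was tried in the 5, 9 and 13 mm slots in order, each refusing it at about 8 N. It went into the 17 mm slot with 2 mm play, and now stands there upright with its foot plate flat on the deck; the job was handed in at about 20.5 s of the 67 s allowed.

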